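# Shift the compass turntable into third for the swirl test

### The arm

A 6-joint arm with a two-finger parallel gripper is mounted at the origin on the work surface. World frame = base frame: x ahead of the robot, y to its left, z up, the work surface at z = 0. Lengths are in mm, angles in rad, forces in N, time in s.
With the tool pointing down it reaches from about 275 to 1000 mm from the base axis. Payload 8.4 kg.
Tool frame: the origin (TCP) lies at the very end of the fingers, on their centre line; the grasp point (between the pads) lies 19 mm behind it; z points along the fingers, y is the direction in which the jaws open and shut (so a half turn about z gives the same grasp; the last joint's range is limited). The gripper opens to 85 mm and grips with 20 to 120 N. Pads are 22 mm wide; open, the fingers measure 114 mm over their backs; the gripper's body (76 mm by 85 mm) begins 54 mm behind the grasp point. The pads swing forward as they close: fully open they stand 13 mm farther back than shut.
Start: joints at [-1.175, 0.353, 1.633, -0, 1.155, -0.002], TCP at [242.118, -576.2, 231.281] pointing down, gripper open.
Joint ranges: [-2.63, 2.63], [-0.92, 2.1], [0.06, 2.66], [-1.3, 4.44], [0, 2.69], [-3.02, 3.02]. Speed limits (rad/s): [2.22, 2.22, 2.79, 3.14, 3.14, 3.14].

### API

Orientations are given as [roll, pitch, yaw] about the fixed x, y, z axes, in that order (R = Rz(yaw) Ry(pitch) Rx(roll)).
In Python, from rig import sense, grab_frame, sign_off, masks_of gives the robot as it stands. The module is installed in compiled form; this text tells all that it offers.
- The arm moves only by the shell command python3 -m inch 'ROWS' [FORCE]. ROWS is JSON, a list of rows, each an object of numbers: "gripper": the finger opening in m, from 0 to 0.0854; "tx", "ty", "tz": the shift along the tool's x, y, z in m; "spin": the turn about the tool's z in degrees. In form: [{"gripper": .., "tx": .., "ty": .., "tz": .., "spin": ..}, ...]. A call has exactly 8 rows; each row shifts and turns the commanded pose from where the row before left it, along the tool's axes as they then stand; what a row does not reach is not made up. A row lasts 1/10 s, in which the tool goes at most 50 mm and 8.59 degrees, less where a joint would pass 70% of its speed; a pose out of reach is approached as far as the arm can. A call is refused whole if a number of a shift passes 0.05 or a number of a turn 8.59, either way. A call with a gripper value outside its range is refused whole. The fingers move at their own pace and stop on an object; FORCE is the grip in N (left out, the last holds). Time passes only in rows, so rows that do not move let the fingers close, or fill a call up. It gives the time, the measured TCP pose, the force and the opening at its end, in the units of the state.
- sense(): the state, without advancing time (a new reading comes with each control period).
- grab_frame(name): name is "scene" or "top" or "wrist"; returns a dict with "pixels" (480x640x3 uint8, red, green, blue), "K" (3x3 intrinsics, pixels), "extrinsics" (4x4, takes a point from camera to world coordinates). Camera axes: x right, y down, z forward; pixel columns grow to the right and rows downward; lengths in mm; the calibration is good to about 2 mm. A picture is of the moment at which its call begins. There is no depth.
- sign_off(): hands the job in, once; it reports no verdict.
Trained networks look in the newest picture that a camera, given by its name, has taken for a name from the list of things; names that differ only in an ending like _2 or _b are one class to them, and where a whole thing is asked for, a point or a joint stands for the part that bears it (a point fixed in the world has none). Each returns a list of dicts, best first, with "conf" (0 to 1); they miss things now and then, are a little off and sometimes report something else, mostly with a low value. They report only what shows in the picture. A call takes as long as a camera call.
- masks_of(camera, target): "pixels" (480x640 bool, what is visible of it) and "centre" ([row, column] in pixels, amid what is visible of it).
The state is a dict: "clock": time; "qpos": joint angles; "qvel": joint speeds; "joint_efforts": joint torques, N m; "eef_pos": TCP position; "tcp_rot": TCP orientation; "contact_force": force on the tool from outside, world axes, zero at the start; "wrist_torque": the same for the moment, N m; "opening": opening from 0.0 (shut) to 1.0 (fully open).
Only numpy, scipy, OpenCV 4.12 (cv2) and the standard library are available. Lean on these libraries where they do the work, as an engineer would, in place of code of your own. Each camera call takes 0.05 s, during which the arm holds its last target.

### The job

Put the compass test turntable's gearbox into third: push the gear lever by its ball knob from wherever it was left in the left-hand column to the neutral cross-slot of the H-shaped gate, then across to the right, then forward (away from the robot) until it is fully home in the forward right slot. Only push it with the fingertips or the outside of the fingers, do not grip the lever or its knob between them, and never let the lever go back into fourth, the right-hand slot nearest the robot. Leave the compass on the turntable and the loose things around the machine undisturbed, and take the hand clear at the end.

Things in the scene. Friction and masses are not known exactly. Their poses are not given: they have to be found in the camera images.
- drive: Compass test turntable, a heavy fixed machine, bed plate 200 x 560 mm. Origin on the bench under the gear gate's centre; x points forward (away from the robot), y to the left, z up, seen from the robot; turned up to 17 degrees. Gearbox case at the origin, 176 x 150 mm, 96 mm high; motor at its right, top 124 mm high; round table at its left, 225 mm off, 230 mm across, top 98 mm high.
- gate_centre (a point): Middle of the gate plate's top face (steel, 95 x 81 mm, 110 mm above the bench). The H slot is 17 mm wide: left and right columns 18 mm either side of the middle, each 25 mm forward and 25 mm back, joined half-way by the neutral cross-slot. First is forward left, second back left, third forward right, fourth back right. Fixed round-ended tongues part the columns.
- knob (a point): Centre of the black ball knob, 36 mm across, on the gear lever's 12 mm steel stem. The lever pivots 70 mm under gate_centre (40 mm above the bench); knob centre 160 mm from the pivot. From the pivot, in the machine's axes, with f = lever_fore and a = lever_across, it lies at 160 mm x (sin f, -sin a cos f, cos a cos f): 200 mm above the bench when upright.
- stem (a point): Point on the axis of the gear lever's stem (12 mm thick), 32 mm below the knob centre along the lever.
- lever_fore (a joint): Lever forward or back, rad: 0 in neutral, positive forward, stops at +0.345 and -0.345. It crosses between the columns only near 0 (within about 0.04; the rounded tongues guide it from a little further off). Stays where left by dry friction, 3 to 5 N at the knob; no spring or detent. Starts anywhere from first to second.
- lever_across (a joint): Lever sideways, rad: about -0.25 in the left-hand column (where it starts), +0.25 in the right-hand column, stops at -0.262 and +0.262; positive is to the right, seen from the robot. Same friction, no spring.
- compass_bowl: Bystander, not to be moved: bronze compass bowl, 132 mm across and 60 mm high, standing loose on the turntable. Origin at the centre of its underside.
- gimbal_bracket: Bystander, not to be moved: cracked bronze U-shaped gimbal bracket, 34 x 90 x 69 mm, in front of the gearbox. Origin at the centre of its underside.
- sphere_a: Bystander, not to be moved: gray steel quadrant sphere, 70 mm across on a small foot, 88 mm high, between the machine and the robot. Origin at the centre of its underside.
- sphere_b: Bystander, not to be moved: the other quadrant sphere, the same. Origin at the centre of its underside.
- dial_ring: Bystander, not to be moved: flat white enamel dial ring, 136 mm across, 5 mm thick, on the bench beyond the gearbox. Origin at the centre of its underside.
- magnet_tube: Bystander, not to be moved: aluminium heeling magnet tube, 164 mm long, 19 mm thick, on the bench beyond the gearbox and turntable. Origin at the centre of its underside.
- pivot_tin: Bystander, not to be moved: round tin, 59 mm across, 28 mm high, on the bench beyond the motor. Origin at the centre of its underside.
- screwdriver: Bystander, not to be moved: screwdriver, 170 mm long, on the bench in front of the motor. Origin near its middle.

How it is judged (in metres and radians):
On the way, in this order (a step that is already met when the one before it is completed fails the run):
1. the lever has crossed in neutral to the right-hand side of the gate (value of joint lever_across above 0.12 rad and value of joint lever_fore between -0.15 and 0.15 rad).
2. the lever is fully forward in the third slot (value of joint lever_fore above 0.31 rad and value of joint lever_across above 0.2 rad), for 0.2 s.
At the end, for the whole second after the job is handed in: The lever is in the right-hand column (lever_across above 0.20 rad) and fully forward (lever_fore above 0.310 of 0.345 rad, which is within about 6 mm of the stop at the knob), at rest, and no bystander is more than 20 mm from where it started (all of step 2 and velocity of joint lever_fore between -0.05 and 0.05 rad/s and distance of each of compass_bowl, gimbal_bracket, sphere_a, sphere_b, dial_ring, magnet_tube, pivot_tin, screwdriver from where it was at the start of the episode below 0.02 m); the robot touches nothing.
It fails at once if the lever went into fourth (right-hand column, more than 0.17 rad back) (value of joint lever_across above 0.12 rad and value of joint lever_fore below -0.17 rad).
It fails at once if the lever was gripped: its knob or stem lay between the fingers ((horizontal distance between the grasp point and knob below 0.01 m and distance between the grasp point and knob below 0.026 m) or (horizontal distance between the grasp point and stem below 0.008 m and distance between the grasp point and stem below 0.02 m)).
It fails at once if a bystander was pushed aside, lifted or knocked over (distance of any of compass_bowl, gimbal_bracket, sphere_a, sphere_b, dial_ring, magnet_tube, pivot_tin, screwdriver from where it was at the start of the episode above 0.02 m or angle between any of compass_bowl, gimbal_bracket, sphere_a, sphere_b, dial_ring, magnet_tube, pivot_tin, screwdriver's own z axis and vertical above 0.35 rad).
It also fails if it takes over 56 s, if anything falls off the work surface, if the arm or the gripper's body presses on something with over 40 N, if the wrist force passes 120 N, or if a joint passes its speed limit or range.

## Working session

There is one attempt and no reset: what is moved stays moved. The work goes in short steps, Python scripts to look and compute and a shell command to move; the robot and the scene stay as the last step left them, time stands still between calls to the robot, and variables do not carry over. Pictures are saved under pics/ and viewed, and the job is handed in when it is done.

```bash
mkdir -p pics; python3 - <<'E'
from rig import *
import cv2,numpy as np
s=sense();print(s)
for n in("scene","top"):
    f=grab_frame(n);cv2.imwrite(f"pics/{n}0.png",f["pixels"][:,:,::-1]);print(n,f["K"].tolist(),np.round(f["extrinsics"],4).tolist())
    for t in("knob","stem","drive","compass_bowl"):
        for m in masks_of(n,t)[:2]:
            print(t,m["conf"],m["centre"],m["pixels"].sum())
E
```

```text
{'clock': 0.0, 'qpos': array([-1.17541295e+00,  3.53652450e-01,  1.63416381e+00, -3.04267815e-05,
        1.15518852e+00, -2.40136642e-03]), 'qvel': array([ 0.00068836,  0.00073578,  0.00128597, -0.0010539 ,  0.00141691,
       -0.00063689]), 'joint_efforts': array([ 2.92897879e-03, -6.05237174e+01, -3.42067337e+01,  4.05879337e-04,
        9.11644165e-03,  1.83911561e-05]), 'eef_pos': array([ 241.91221651, -575.75246895,  230.54629359]), 'tcp_rot': array([-3.14018046e+00,  2.44280823e-05,  3.97797061e-01]), 'contact_force': array([ 0.37188517, -0.33565181,  0.33496242]), 'wrist_torque': array([ 0.04749926, -0.01589251, -0.03356726]), 'opening': 0.9995859804481494}
scene [[480.2980374651604, 0.0, 320.5574070347962], [0.0, 480.2980374651604, 239.37374178249232], [0.0, 0.0, 1.0]] [[0.1025, 0.7252, -0.6809, 1325.0458], [0.9947, -0.068, 0.0772, -58.1573], [0.0097, -0.6852, -0.7283, 960.7567], [0.0, 0.0, 0.0, 1.0]]
knob 0.66 [215.0, 297.6] 357
stem 0.83 [213.1, 297.6] 340
drive 0.71 [271.7, 304.0] 14735
compass_bowl 0.85 [236.2, 381.3] 2209
top [[589.0162979588365, 0.0, 315.9425457484627], [0.0, 589.0162979588365, 244.1229921572126], [0.0, 0.0, 1.0]] [[0.015, -0.9928, 0.1188, 400.1429], [-0.9999, -0.015, 0.0009, 37.1703], [0.0009, -0.1188, -0.9929, 1477.214], [0.0, 0.0, 0.0, 1.0]]
knob 0.81 [270.9, 338.7] 238
knob 0.67 [261.6, 340.4] 15904
stem 0.77 [269.6, 340.1] 264
stem 0.4 [262.2, 340.1] 16193
drive 0.55 [321.5, 350.7] 499
drive 0.49 [263.6, 339.5] 16221
compass_bowl 0.87 [242.5, 256.6] 2744
```

View pics/scene0.png

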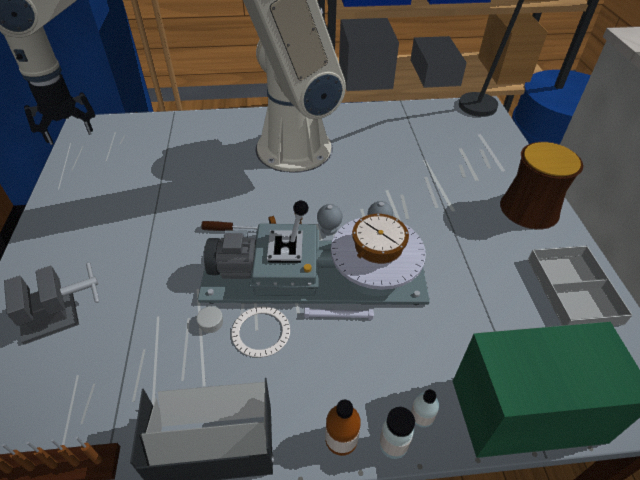

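View pics/top0.png

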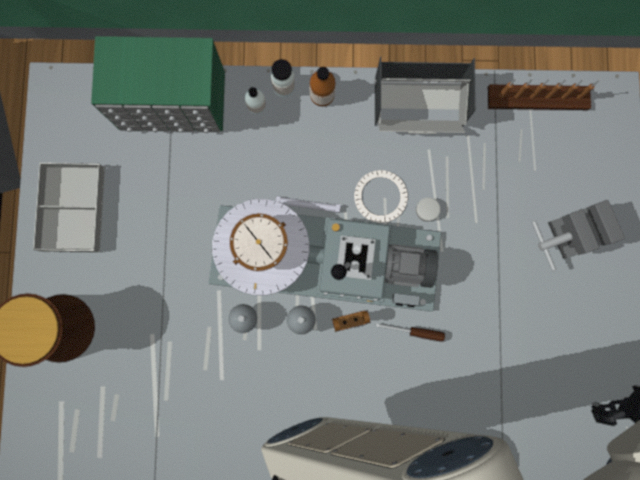

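```bash
python3 - <<'E'
import cv2
a=cv2.imread("pics/top0.png")[190:350,220:480];b=cv2.imread("pics/scene0.png")[170:370,190:450]
cv2.imwrite("pics/topc.png",cv2.resize(a,None,fx=3,fy=3,interpolation=cv2.INTER_CUBIC))
cv2.imwrite("pics/scc.png",cv2.resize(b,None,fx=3,fy=3,interpolation=cv2.INTER_CUBIC))
E
```

```text
(no output)
```

View pics/topc.png

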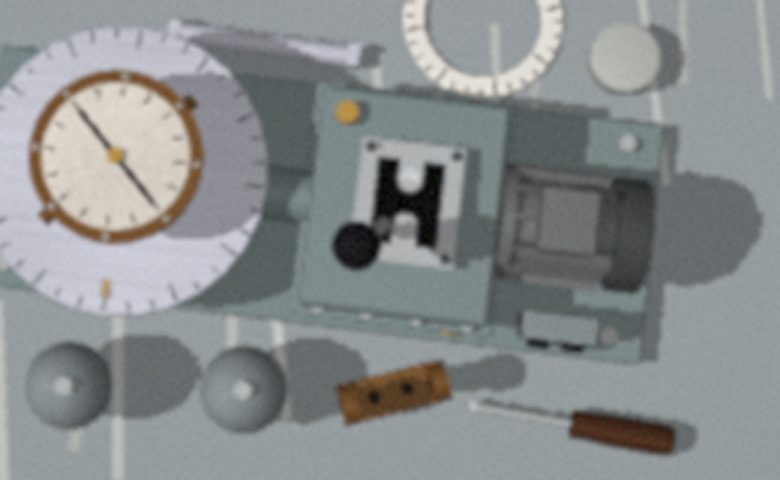

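View pics/scc.png

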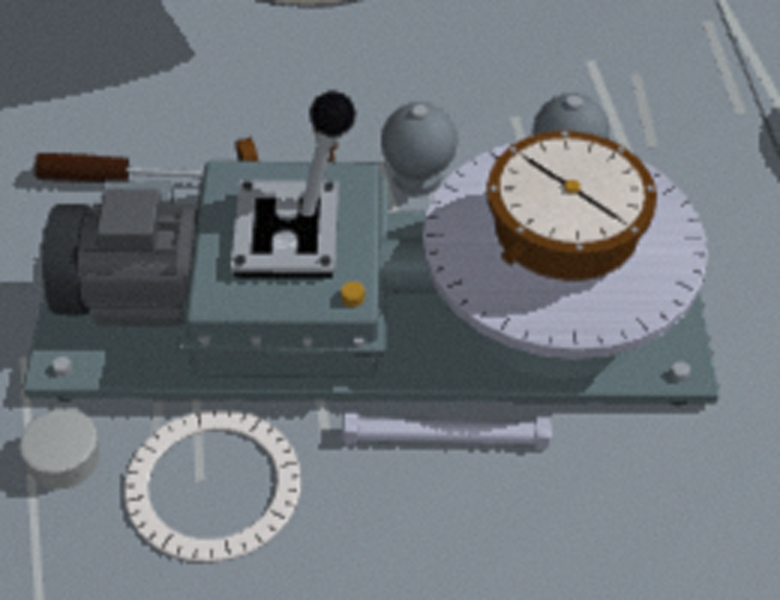

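```bash
cat > h.py <<'E'
import numpy as np,cv2
from scipy.optimize import least_squares
TK=np.array([[589.0163,0,315.9425],[0,589.0163,244.123],[0,0,1]]);SK=np.array([[480.298,0,320.5574],[0,480.298,239.3737],[0,0,1]])
TE=np.array([[0.015,-0.9928,0.1188,400.1429],[-0.9999,-0.015,0.0009,37.1703],[0.0009,-0.1188,-0.9929,1477.214],[0,0,0,1]])
SE=np.array([[0.1025,0.7252,-0.6809,1325.0458],[0.9947,-0.068,0.0772,-58.1573],[0.0097,-0.6852,-0.7283,960.7567],[0,0,0,1]])
C={'top':(TK,TE),'scene':(SK,SE)}
def proj(c,p):
    K,E=C[c];q=np.linalg.inv(E)@np.r_[p,1];u=K@q[:3];return u[:2]/u[2]
def plane(c,u,z):
    K,E=C[c];d=E[:3,:3]@np.linalg.inv(K)@np.r_[u,1];o=E[:3,3];return o+d*(z-o[2])/d[2]
def tri(u,v):
    f=lambda p:np.r_[proj('top',p)-u,proj('scene',p)-v]
    r=least_squares(f,[450,0,150]);return r.x,r.fun
def lever(f,a,pose):
    x,y,t=pose;l=160*np.array([np.sin(f),-np.sin(a)*np.cos(f),np.cos(a)*np.cos(f)])
    return np.array([x+np.cos(t)*l[0]-np.sin(t)*l[1],y+np.sin(t)*l[0]+np.cos(t)*l[1],40+l[2]])
E
python3 - <<'E'
from h import *
t=lambda a:np.array(a)/3+[220-.33,190-.33]
s=lambda a:np.array(a)/3+[190-.33,170-.33]
# gate corners
T=[plane('top',t(p),110)for p in((361,139),(469,148),(459,268))]
S=[plane('scene',s(p),110)for p in((238,181),(340,180),(335,273),(233,270))]
print(np.round(T,1),np.round(S,1));
g=(T[0]+T[2])/2;print("gate top",g,"scene",np.mean(S,0))
for a,b in((T[1],T[0]),(S[0],S[1]),(S[3],S[2])):
    d=b-a;print(np.linalg.norm(d),np.degrees(np.arctan2(-d[0],d[1])))
k,r=tri(t((356,246)),s((332,113)));print("knob",k,r)
g=(g+np.mean(S,0))/2
for yaw in np.radians([-8,-5,-2]):
    d=k-g;c,q=np.cos(yaw),np.sin(yaw);print(np.degrees(yaw),c*d[0]+q*d[1],-q*d[0]+c*d[1])
E
```

```text
[[ 583.7  -17.6  110. ]
 [ 577.9 -102.   110. ]
 [ 484.2  -94.5  110. ]] [[486.1 -91.7 110. ]
 [492.8  -7.9 110. ]
 [593.3 -19.6 110. ]
 [582.8 -98.4 110. ]]
gate top [533.95158447 -56.0683647  110.        ] scene [538.74251531 -54.41922668 110.        ]
84.52182918020125 -3.9407349950574893
84.07268650134841 -4.552318409397844
79.50285912711868 -7.624297594105675
knob [494.33099889 -12.30657259 187.24662258] [0.28086489 0.0269122  0.30326998 0.00476229]
-8.0 -47.58286017001617 36.671856887130986
-5.0 -45.59839281648281 39.11189386955401
-2.0 -43.48894343774489 41.444727869515006
```

```bash
python3 -m inch '[{"gripper":0,"tx":0,"ty":0,"tz":-0.01,"spin":7.1},{"gripper":0,"tx":0,"ty":0,"tz":-0.01,"spin":7.1},{"gripper":0,"tx":0,"ty":0,"tz":0,"spin":7.1},{"gripper":0,"tx":0,"ty":0,"tz":0,"spin":7.0},{"gripper":0,"tx":0,"ty":-0.04,"tz":0,"spin":0},{"gripper":0,"tx":0,"ty":-0.04,"tz":0,"spin":0},{"gripper":0,"tx":0,"ty":-0.04,"tz":0,"spin":0},{"gripper":0,"tx":0,"ty":-0.04,"tz":0,"spin":0}]' 40; python3 -m inch '[{"gripper":0,"tx":0.015,"ty":-0.045,"tz":0,"spin":0},{"gripper":0,"tx":0.015,"ty":-0.045,"tz":0,"spin":0},{"gripper":0,"tx":0.015,"ty":-0.045,"tz":0,"spin":0},{"gripper":0,"tx":0.015,"ty":-0.045,"tz":0,"spin":0},{"gripper":0,"tx":0.015,"ty":-0.045,"tz":0,"spin":0},{"gripper":0,"tx":0.015,"ty":-0.045,"tz":0,"spin":0},{"gripper":0,"tx":0.015,"ty":-0.045,"tz":0,"spin":0},{"gripper":0,"tx":0,"ty":0,"tz":0,"spin":0}]'
```

```text
clock: 1.3
eef_pos: [257.4, -415.4, 251.2]
tcp_rot: [3.142, -0.0, -0.097]
contact_force: [-0.8, 0.1, -0.0]
opening: 0.0
clock: 2.1
eef_pos: [394.0, -109.0, 251.7]
tcp_rot: [-3.14, -0.001, -0.09]
contact_force: [-0.7, -0.4, 0.3]
opening: -0.0
```

```bash
python3 -m inch '[{"gripper":0,"tx":0,"ty":-0.04,"tz":0,"spin":0},{"gripper":0,"tx":0.01,"ty":-0.04,"tz":0,"spin":0},{"gripper":0,"tx":0.02,"ty":-0.026,"tz":0,"spin":0},{"gripper":0,"tx":0,"ty":0,"tz":0.02,"spin":0},{"gripper":0,"tx":0,"ty":0,"tz":0.03,"spin":0},{"gripper":0,"tx":0,"ty":0,"tz":0.026,"spin":0},{"gripper":0,"tx":0,"ty":0,"tz":0,"spin":0},{"gripper":0,"tx":0,"ty":0,"tz":0,"spin":0}]'
cat > look.py <<'E'
import sys
from h import *
from rig import *
tag=sys.argv[1]
w=grab_frame("wrist");a=grab_frame("top");b=grab_frame("scene")
cv2.imwrite(f"pics/w{tag}.png",w["pixels"][:,:,::-1])
A=cv2.resize(a["pixels"][210:330,290:420,::-1],None,fx=4,fy=4,interpolation=cv2.INTER_CUBIC)[:480]
B=cv2.resize(b["pixels"][175:295,240:330,::-1],None,fx=4,fy=4,interpolation=cv2.INTER_CUBIC)[:480]
B=B[:, :280] if A.shape[1]+B.shape[1]>800 else B
cv2.imwrite(f"pics/c{tag}.png",np.hstack([A,B]))
for c in("top","scene"):
    for m in masks_of(c,"knob")[:1]:print(c,m["conf"],m["centre"],m["pixels"].sum())
s=sense();print(s["clock"],s["eef_pos"],s["tcp_rot"],s["contact_force"])
E
python3 look.py 1
```

```text
clock: 2.9
eef_pos: [432.2, -11.3, 175.6]
tcp_rot: [3.141, 0.001, -0.097]
contact_force: [0.2, -0.4, 0.6]
opening: -0.002
scene 0.67 [212.7, 297.3] 349
3.15 [433.03494616 -11.02196856 176.42360305] [-3.14147624e+00 -2.11954647e-03 -9.63916777e-02] [-0.14732946  0.41530055 -0.26960533]
```

View pics/w1.png

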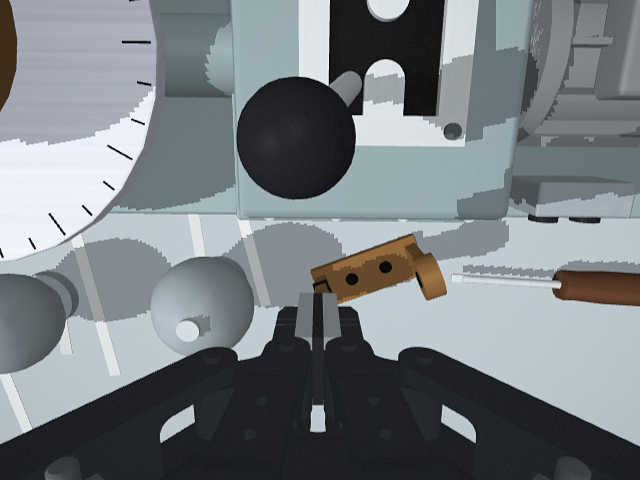

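View pics/c1.png

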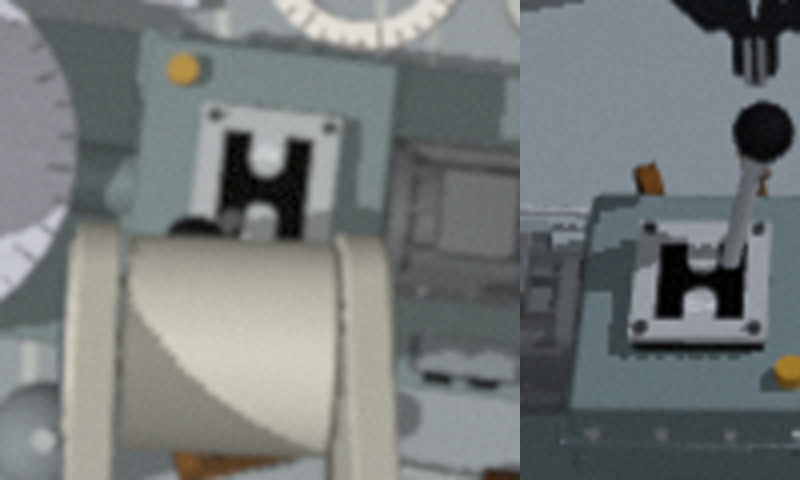

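```bash
python3 - <<'E'
from h import *
from rig import *
w=grab_frame("wrist");C['w']=(w["K"],w["extrinsics"])
np.save("wrist.npy",w["extrinsics"]); print(w["K"].tolist(),w["extrinsics"].round(3).tolist())
for n,u,z in(("knob",(296,138),187),("gate c",(386.5,40),110),("front edge c",(388,146),110),("tongueL",(300,146),110),("right edge",(473,100),110)):
    print(n,plane('w',u,z))
k=plane('w',(296,138),187);print(np.linalg.norm(k-w["extrinsics"][:3,3]),w["K"][0,0]*18/60)
E
```

```text
[[413.49283968917956, 0.0, 317.46075660973173], [0.0, 413.49283968917956, 246.03918917629974], [0.0, 0.0, 1.0]] [[-0.096, -0.962, -0.256, 498.854], [-0.995, 0.093, 0.026, -18.16], [-0.001, 0.258, -0.966, 319.22], [0.0, 0.0, 0.0, 1.0]]
knob [498.86726301 -11.33036713 187.        ]
gate c [538.41737569 -53.78405145 110.        ]
front edge c [490.7410039 -51.9776368 110.       ]
tongueL [494.90050101  -8.89502281 110.        ]
right edge [508.21984488 -93.56590426 110.        ]
132.39650309963207 124.04785190675388
```

```bash
python3 -m inch '[{"gripper":0,"tx":0.012,"ty":-0.005,"tz":0,"spin":0},{"gripper":0,"tx":0.012,"ty":0,"tz":0,"spin":0},{"gripper":0,"tx":0.01,"ty":0,"tz":0,"spin":0},{"gripper":0,"tx":0.01,"ty":0,"tz":0,"spin":0},{"gripper":0,"tx":0.01,"ty":0,"tz":0,"spin":0},{"gripper":0,"tx":0.01,"ty":0,"tz":0,"spin":0},{"gripper":0,"tx":0.004,"ty":0,"tz":0,"spin":0},{"gripper":0,"tx":0,"ty":0,"tz":0,"spin":0}]'
python3 look.py 2
```

```text
clock: 4.0
eef_pos: [501.1, -12.5, 175.2]
tcp_rot: [3.142, -0.0, -0.096]
contact_force: [-0.8, 0.2, 0.4]
opening: 0.0
scene 0.55 [220.4, 297.0] 299
4.25 [500.50608683 -12.45353289 175.3968706 ] [ 3.14150805e+00 -7.07352307e-04 -9.61049260e-02] [-0.90754676  0.07063792 -0.50703104]
```

View pics/w2.png

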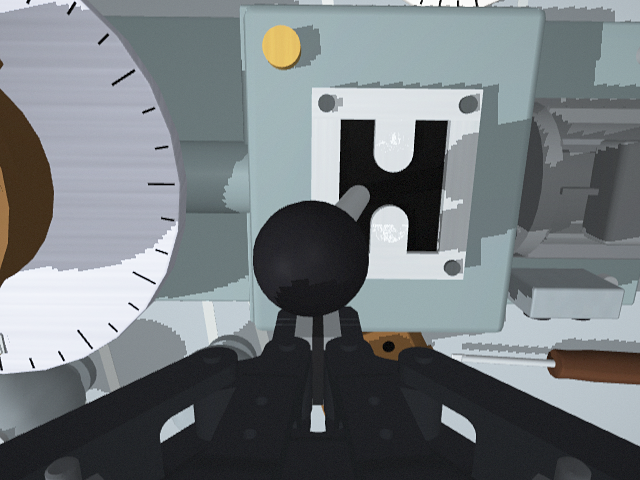

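View pics/c2.png

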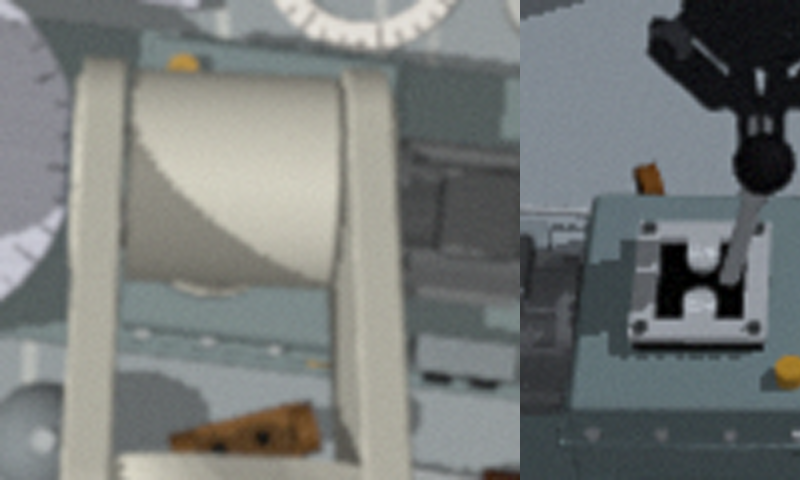

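```bash
cat > m.py <<'E'
from h import *
from rig import *
import sys
def wr(gz,kn,hz=113):
    w=grab_frame("wrist");C['w']=(w["K"],w["extrinsics"])
    P=[plane('w',u,110) for u in gz];return P,plane('w',kn,194)
E
python3 - <<'E'
from m import *
P,k=wr([(326,102),(468,104),(452,268),(395,172),(388,205)],(311,259))
print(np.round(P,1),k)
G=(P[0]+P[2])/2;d=P[1]-P[0];print("G",G,"tongue mid",(P[3]+P[4])/2,"yaw",np.degrees(np.arctan2(-d[0],d[1]))+180,np.degrees(np.arctan2(*(P[1]-P[2])[[1,0]])))
th=np.radians(-5.5);c,s=np.cos(th),np.sin(th);d=k-G;print("knob rel",c*d[0]+s*d[1],-s*d[0]+c*d[1])
E
```

```text
[[581.3 -24.9 110. ]
 [573.9 -92.2 110. ]
 [492.3 -83.6 110. ]
 [545.2 -56.  110. ]
 [529.  -51.7 110. ]] [529.42525097 -13.85256663 194.        ]
G [536.80156663 -54.2593575  110.        ] tongue mid [537.14655146 -53.88118501 110.        ] yaw 353.72954667491376 -5.9973038761148745
knob rel -11.215175845846858 39.513777499776786
```

```bash
python3 -m inch '[{"gripper":0,"tx":0.003,"ty":0,"tz":0,"spin":0.5},{"gripper":0,"tx":0.003,"ty":0,"tz":0,"spin":0},{"gripper":0,"tx":0.003,"ty":0,"tz":0,"spin":0},{"gripper":0,"tx":0.002,"ty":0,"tz":0,"spin":0},{"gripper":0,"tx":0,"ty":0,"tz":0,"spin":0},{"gripper":0,"tx":0,"ty":0,"tz":0,"spin":0},{"gripper":0,"tx":-0.01,"ty":0,"tz":0,"spin":0},{"gripper":0,"tx":-0.015,"ty":0,"tz":0,"spin":0}]'
python3 look.py 3
```

```text
clock: 5.1
eef_pos: [486.3, -10.9, 175.2]
tcp_rot: [3.141, -0.001, -0.105]
contact_force: [0.3, 0.8, -0.0]
opening: -0.004
scene 0.73 [224.1, 298.2] 295
5.35 [486.66511314 -10.90059074 175.60495041] [-3.14154914e+00 -1.07091412e-03 -1.04772518e-01] [ 0.71553236 -0.11242486 -0.05339727]
```

View pics/w3.png

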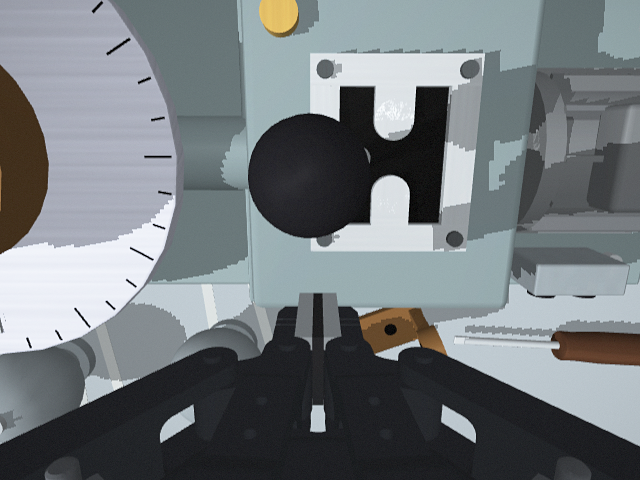

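View pics/c3.png

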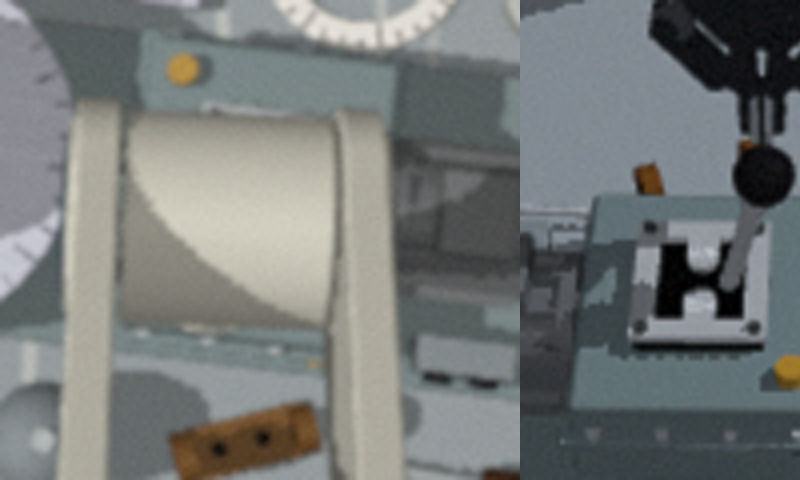

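```bash
python3 - <<'E'
from m import *
P,k=wr([(325,68),(470,69),(455,239),(323,239),(393,139),(390,174)],(310,175))
G=np.mean(P[:4],0);print(np.round(P,1),"G",G,"t",(P[4]+P[5])/2,k)
th=np.radians(-6);c,s=np.cos(th),np.sin(th)
for q in(k,sense()["eef_pos"]):
  d=q-G;print("rel",c*d[0]+s*d[1],-s*d[0]+c*d[1])
E
```

```text
[[582.5 -25.1 110. ]
 [574.9 -92.4 110. ]
 [493.5 -83.9 110. ]
 [500.6 -15.8 110. ]
 [547.  -54.8 110. ]
 [530.3 -52.4 110. ]] G [537.8656717  -54.30307027 110.        ] t [538.67011625 -53.58899961 110.        ] [541.47750215 -15.06087375 194.        ]
rel -0.5098820300875087 39.4047627504356
rel -55.22022254014746 37.81286625527385
```

```bash
python3 -m inch '[{"gripper":0,"tx":0,"ty":-0.025,"tz":0,"spin":0},{"gripper":0,"tx":0,"ty":-0.025,"tz":0,"spin":0},{"gripper":0,"tx":0.02,"ty":0,"tz":0,"spin":0},{"gripper":0,"tx":0.02,"ty":0,"tz":0,"spin":0},{"gripper":0,"tx":0.015,"ty":0,"tz":0,"spin":0},{"gripper":0,"tx":0,"ty":0,"tz":0,"spin":0},{"gripper":0,"tx":0,"ty":0.008,"tz":0,"spin":0},{"gripper":0,"tx":0,"ty":0,"tz":0,"spin":0}]'
python3 look.py 4
```

```text
clock: 6.2
eef_pos: [544.6, 24.3, 175.0]
tcp_rot: [3.141, 0.001, -0.105]
contact_force: [0.2, -0.1, -0.2]
opening: -0.003
scene 0.73 [223.5, 297.5] 334
6.45 [545.31680967  25.08829789 175.4405815 ] [-3.14151162e+00 -1.11163560e-04 -1.05037445e-01] [ 0.23332185 -0.49407214 -0.23316805]
```

View pics/w4.png

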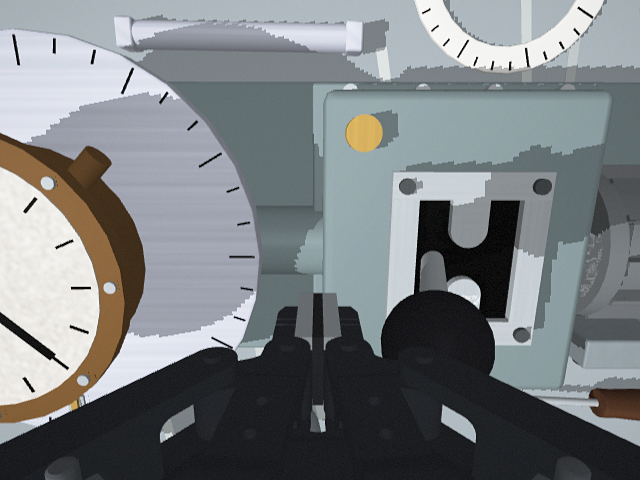

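```bash
python3 -m inch '[{"gripper":0,"tx":0,"ty":0.006,"tz":0,"spin":0},{"gripper":0,"tx":0,"ty":0.006,"tz":0,"spin":0},{"gripper":0,"tx":0,"ty":0.006,"tz":0,"spin":0},{"gripper":0,"tx":0,"ty":0.006,"tz":0,"spin":0},{"gripper":0,"tx":0,"ty":0.006,"tz":0,"spin":0},{"gripper":0,"tx":0,"ty":0.006,"tz":0,"spin":0},{"gripper":0,"tx":0,"ty":0.006,"tz":0,"spin":0},{"gripper":0,"tx":0,"ty":0,"tz":0,"spin":0}]'
python3 look.py 5
```

```text
clock: 7.25
eef_pos: [540.9, -17.7, 175.1]
tcp_rot: [3.141, 0.001, -0.105]
contact_force: [-0.6, 0.3, -0.3]
opening: -0.001
scene 0.84 [222.4, 285.2] 253
7.5 [540.94511763 -16.73882917 175.0263032 ] [ 3.14127462e+00  6.35118553e-04 -1.04758619e-01] [ 0.60242229 -0.91234176 -0.01413893]
```

View pics/w5.png

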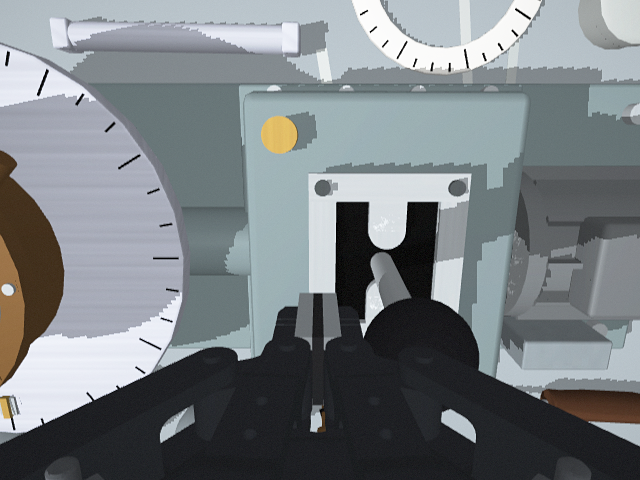

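View pics/c5.png

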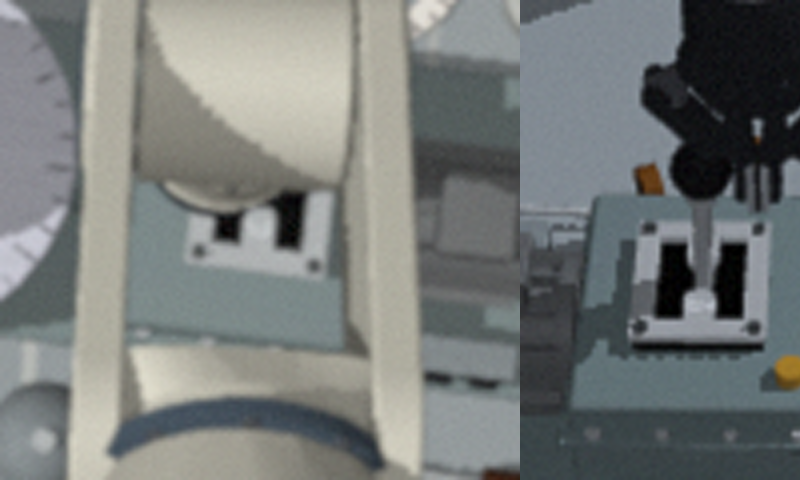

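```bash
python3 -m inch '[{"gripper":0,"tx":0,"ty":0.007,"tz":0,"spin":0},{"gripper":0,"tx":0,"ty":0.007,"tz":0,"spin":0},{"gripper":0,"tx":0,"ty":0.007,"tz":0,"spin":0},{"gripper":0,"tx":0,"ty":0.007,"tz":0,"spin":0},{"gripper":0,"tx":0,"ty":0.007,"tz":0,"spin":0},{"gripper":0,"tx":0,"ty":0.006,"tz":0,"spin":0},{"gripper":0,"tx":0,"ty":0.003,"tz":0,"spin":0},{"gripper":0,"tx":0,"ty":0,"tz":0,"spin":0}]'
python3 look.py 6
```

```text
clock: 8.3
eef_pos: [536.4, -61.1, 175.2]
tcp_rot: [3.141, 0.0, -0.105]
contact_force: [1.0, 0.1, 0.3]
opening: 0.005
scene 0.64 [224.3, 265.9] 291
8.55 [536.71002525 -60.39542226 175.38531835] [ 3.14133664e+00 -2.26834646e-04 -1.04549164e-01] [ 0.38918684  0.4052151  -0.23368766]
```

View pics/w6.png

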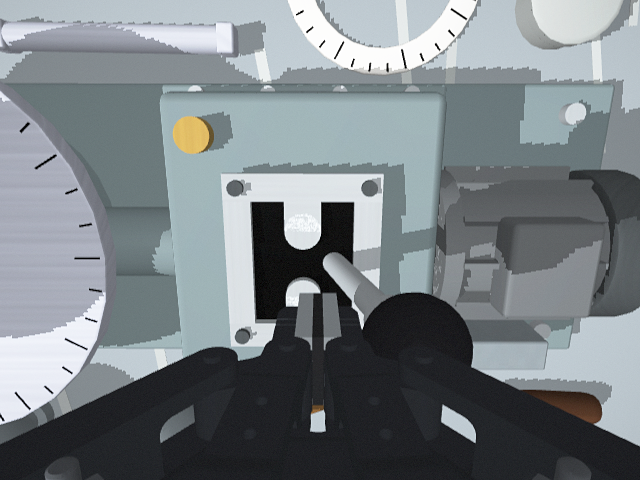

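View pics/c6.png

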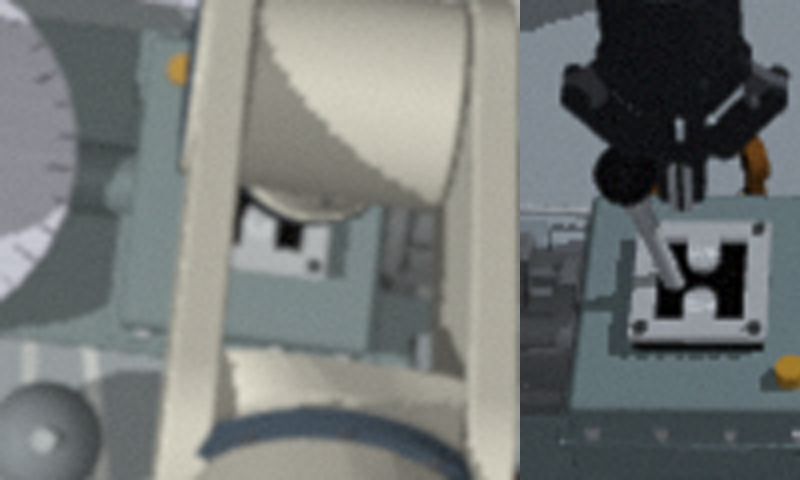

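```bash
python3 -m inch '[{"gripper":0,"tx":0,"ty":-0.015,"tz":0,"spin":0},{"gripper":0,"tx":0,"ty":0,"tz":0,"spin":0},{"gripper":0,"tx":-0.03,"ty":0,"tz":0,"spin":0},{"gripper":0,"tx":-0.032,"ty":0,"tz":0,"spin":0},{"gripper":0,"tx":0,"ty":0,"tz":0,"spin":0},{"gripper":0,"tx":0,"ty":0.024,"tz":0,"spin":0},{"gripper":0,"tx":0,"ty":0.024,"tz":0,"spin":0},{"gripper":0,"tx":0,"ty":0,"tz":0,"spin":0}]'
python3 look.py 7
```

```text
clock: 9.35
eef_pos: [472.2, -88.4, 175.6]
tcp_rot: [3.141, -0.001, -0.106]
contact_force: [-0.2, 0.8, 0.1]
opening: -0.001
top 0.31 [248.5, 308.2] 11276
scene 0.64 [220.9, 269.5] 308
9.6 [471.77011464 -86.10727033 175.25360159] [-3.14137683e+00 -3.30930088e-05 -1.04323099e-01] [ 0.20748951 -0.49686454  0.35123306]
```

View pics/w7.png

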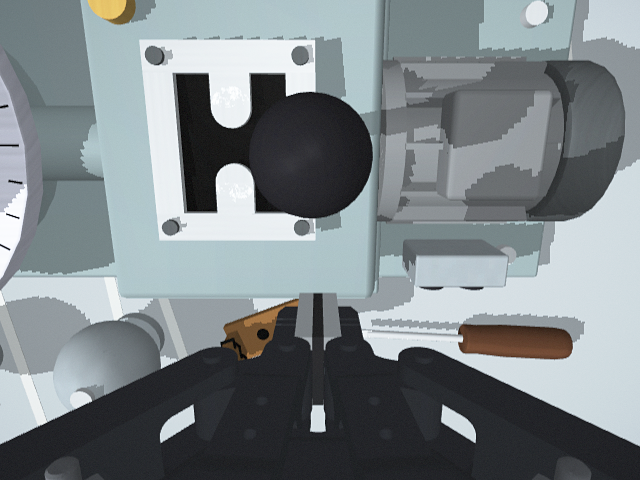

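```bash
python3 -m inch '[{"gripper":0,"tx":0.012,"ty":0,"tz":0,"spin":0},{"gripper":0,"tx":0.012,"ty":0,"tz":0,"spin":0},{"gripper":0,"tx":0.01,"ty":0,"tz":0,"spin":0},{"gripper":0,"tx":0.01,"ty":0,"tz":0,"spin":0},{"gripper":0,"tx":0.01,"ty":0,"tz":0,"spin":0},{"gripper":0,"tx":0.01,"ty":0,"tz":0,"spin":0},{"gripper":0,"tx":0.008,"ty":0,"tz":0,"spin":0},{"gripper":0,"tx":0,"ty":0,"tz":0,"spin":0}]'
python3 look.py 8
```

```text
clock: 10.4
eef_pos: [544.1, -94.4, 175.0]
tcp_rot: [3.142, -0.0, -0.105]
contact_force: [-0.2, 0.6, -0.7]
opening: -0.001
scene 0.71 [235.3, 269.8] 257
10.65 [543.23364746 -94.33404613 175.5603487 ] [ 3.14153383e+00 -8.62745916e-04 -1.04876762e-01] [ 0.28323608  0.37834853 -0.41511251]
```

View pics/w8.png

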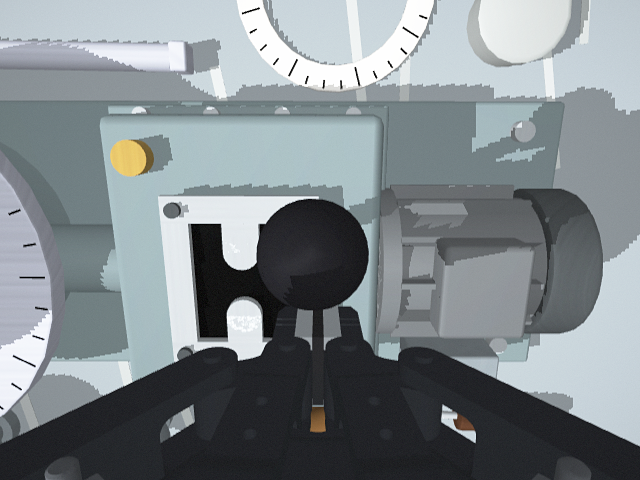

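View pics/c8.png

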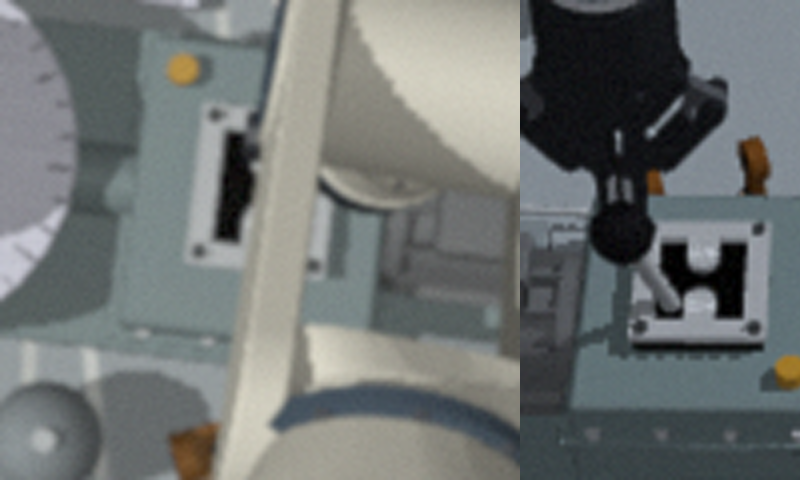

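```bash
python3 -m inch '[{"gripper":0,"tx":0.005,"ty":0,"tz":0,"spin":0},{"gripper":0,"tx":0.004,"ty":0,"tz":0,"spin":0},{"gripper":0,"tx":0.003,"ty":0,"tz":0,"spin":0},{"gripper":0,"tx":0.002,"ty":0,"tz":0,"spin":0},{"gripper":0,"tx":0,"ty":0,"tz":0,"spin":0},{"gripper":0,"tx":0,"ty":0,"tz":0,"spin":0},{"gripper":0,"tx":0,"ty":0,"tz":0,"spin":0},{"gripper":0,"tx":0,"ty":0,"tz":0,"spin":0}]'
python3 -m inch '[{"gripper":0,"tx":0.001,"ty":0,"tz":0,"spin":0},{"gripper":0,"tx":0,"ty":0,"tz":0,"spin":0},{"gripper":0,"tx":0.001,"ty":0,"tz":0,"spin":0},{"gripper":0,"tx":0,"ty":0,"tz":0,"spin":0},{"gripper":0,"tx":0,"ty":0,"tz":0,"spin":0},{"gripper":0,"tx":0,"ty":0,"tz":0,"spin":0},{"gripper":0,"tx":0,"ty":0,"tz":0,"spin":0},{"gripper":0,"tx":0,"ty":0,"tz":0,"spin":0}]'
python3 look.py 9
```

```text
clock: 11.45
eef_pos: [557.1, -95.8, 175.4]
tcp_rot: [3.142, -0.0, -0.105]
contact_force: [-2.1, 0.5, -0.6]
opening: 0.0
clock: 12.25
eef_pos: [558.9, -95.9, 175.2]
tcp_rot: [-3.142, 0.0, -0.105]
contact_force: [-3.2, 1.0, -1.5]
opening: 0.005
scene 0.69 [244.0, 267.2] 262
12.5 [558.88423415 -95.90984932 175.18268362] [-3.14155136e+00  3.03323686e-04 -1.04843939e-01] [-2.7344081   0.38539126 -2.87510833]
```

View pics/w9.png

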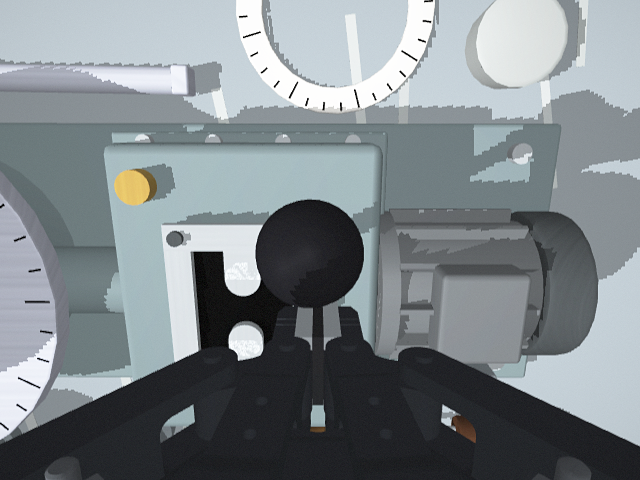

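View pics/c9.png

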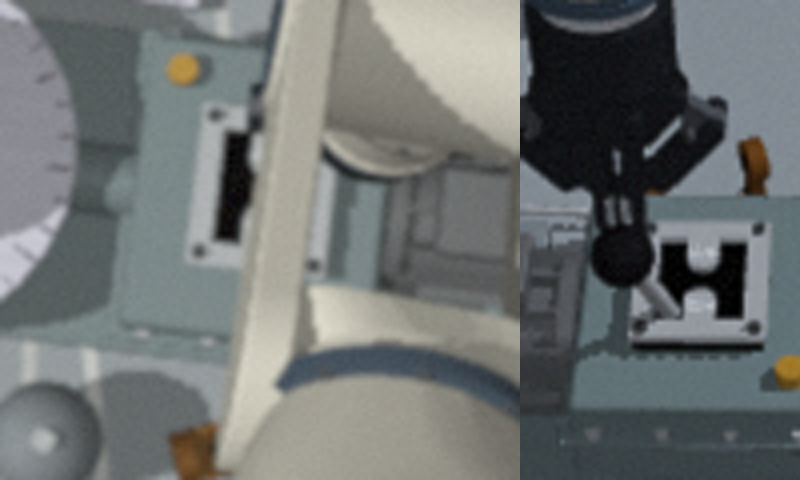

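```bash
for i in 1; do python3 -m inch '[{"gripper":0,"tx":0.001,"ty":0,"tz":0,"spin":0},{"gripper":0,"tx":0,"ty":0,"tz":0,"spin":0},{"gripper":0,"tx":0.001,"ty":0,"tz":0,"spin":0},{"gripper":0,"tx":0,"ty":0,"tz":0,"spin":0},{"gripper":0,"tx":0,"ty":0,"tz":0,"spin":0},{"gripper":0,"tx":0,"ty":0,"tz":0,"spin":0},{"gripper":0,"tx":0,"ty":0,"tz":0,"spin":0},{"gripper":0,"tx":0,"ty":0,"tz":0,"spin":0}]'; done
```

```text
clock: 13.3
eef_pos: [560.1, -96.0, 175.0]
tcp_rot: [-3.141, 0.002, -0.105]
contact_force: [-5.8, 1.3, -3.0]
opening: 0.004
```

```bash
python3 -m inch '[{"gripper":0,"tx":0.001,"ty":0,"tz":0,"spin":0},{"gripper":0,"tx":0,"ty":0,"tz":0,"spin":0},{"gripper":0,"tx":0.001,"ty":0,"tz":0,"spin":0},{"gripper":0,"tx":0,"ty":0,"tz":0,"spin":0},{"gripper":0,"tx":0,"ty":0,"tz":0,"spin":0},{"gripper":0,"tx":0,"ty":0,"tz":0,"spin":0},{"gripper":0,"tx":0,"ty":0,"tz":0,"spin":0},{"gripper":0,"tx":0,"ty":0,"tz":0,"spin":0}]'
```

```text
clock: 14.1
eef_pos: [561.2, -96.1, 174.7]
tcp_rot: [-3.141, 0.004, -0.105]
contact_force: [-8.7, 1.1, -2.3]
opening: -0.001
```

```bash
python3 -m inch '[{"gripper":0,"tx":0.001,"ty":0,"tz":0,"spin":0},{"gripper":0,"tx":0.001,"ty":0,"tz":0,"spin":0},{"gripper":0,"tx":0.001,"ty":0,"tz":0,"spin":0},{"gripper":0,"tx":0.001,"ty":0,"tz":0,"spin":0},{"gripper":0,"tx":0,"ty":0,"tz":0,"spin":0},{"gripper":0,"tx":0,"ty":0,"tz":0,"spin":0},{"gripper":0,"tx":0,"ty":0,"tz":0,"spin":0},{"gripper":0,"tx":0,"ty":0,"tz":0,"spin":0}]'
python3 look.py 10
```

```text
clock: 14.9
eef_pos: [563.4, -96.2, 174.1]
tcp_rot: [-3.141, 0.008, -0.105]
contact_force: [-14.1, 1.3, -1.2]
opening: 0.004
scene 0.74 [241.2, 264.7] 283
15.15 [563.34495085 -96.17591318 174.12254896] [-3.1411246   0.00781667 -0.10475528] [-14.72711517   1.75386655   0.88673778]
```

View pics/w10.png

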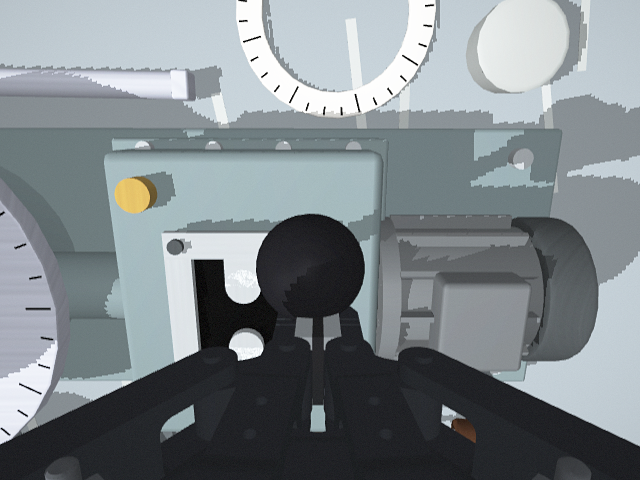

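View pics/c10.png

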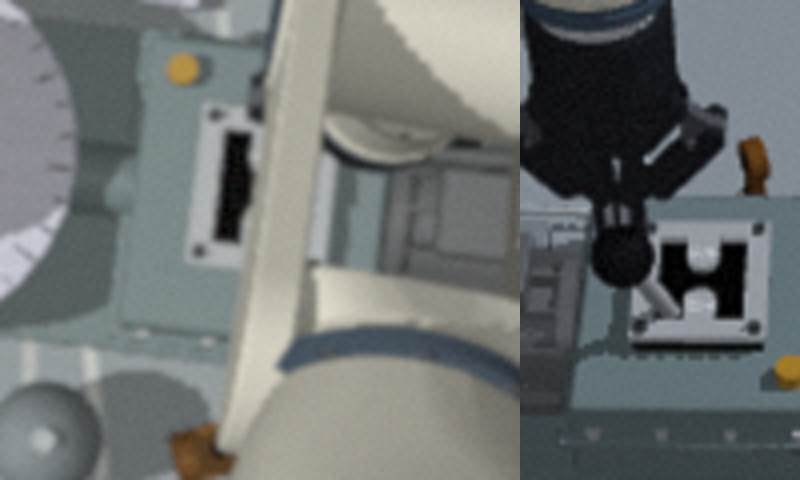

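```bash
python3 -m inch '[{"gripper":0,"tx":-0.01,"ty":0,"tz":0,"spin":0},{"gripper":0,"tx":-0.02,"ty":0,"tz":0,"spin":0},{"gripper":0,"tx":-0.03,"ty":0,"tz":0,"spin":0},{"gripper":0,"tx":-0.03,"ty":0,"tz":0,"spin":0},{"gripper":0,"tx":-0.02,"ty":0,"tz":-0.03,"spin":0},{"gripper":0,"tx":-0.02,"ty":0,"tz":-0.03,"spin":0},{"gripper":0,"tx":0,"ty":0.04,"tz":-0.02,"spin":0},{"gripper":0,"tx":0,"ty":0.04,"tz":0,"spin":0}]'
python3 -m inch '[{"gripper":0,"tx":-0.01,"ty":0.045,"tz":0,"spin":0},{"gripper":0,"tx":-0.01,"ty":0.045,"tz":0,"spin":0},{"gripper":0,"tx":-0.01,"ty":0.045,"tz":0,"spin":0},{"gripper":0,"tx":-0.01,"ty":0.045,"tz":0,"spin":0},{"gripper":0,"tx":0,"ty":0.045,"tz":0,"spin":0},{"gripper":0,"tx":0,"ty":0.045,"tz":0,"spin":0},{"gripper":0,"tx":0,"ty":0,"tz":0,"spin":0},{"gripper":0,"tx":0,"ty":0,"tz":0,"spin":0}]'
python3 look.py 11
python3 - <<'E'
from rig import *;import cv2
f=grab_frame("top");cv2.imwrite("pics/top11.png",f["pixels"][:,:,::-1])
f=grab_frame("scene");cv2.imwrite("pics/scene11.png",f["pixels"][:,:,::-1])
E
```

```text
clock: 15.95
eef_pos: [432.1, -164.1, 259.6]
tcp_rot: [3.139, -0.01, -0.102]
contact_force: [0.2, 0.1, 0.2]
opening: -0.005
clock: 16.75
eef_pos: [361.5, -428.5, 255.6]
tcp_rot: [3.14, -0.002, -0.107]
contact_force: [-0.0, 0.1, 0.5]
opening: -0.001
top 0.74 [235.1, 375.3] 271
scene 0.78 [241.5, 266.1] 283
17.0 [ 361.73905656 -426.17583177  255.60721189] [ 3.14124396e+00 -5.20276804e-04 -1.03523746e-01] [-0.0553048   0.87770139 -0.16840531]
```

View pics/c11.png

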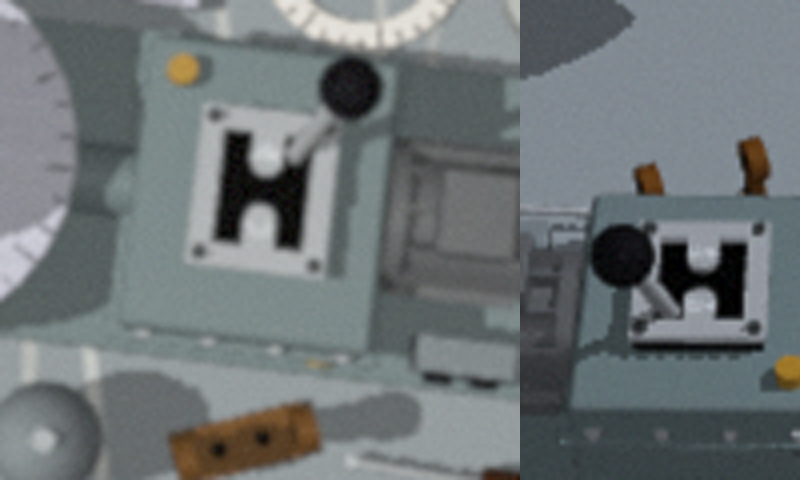

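View pics/top11.png

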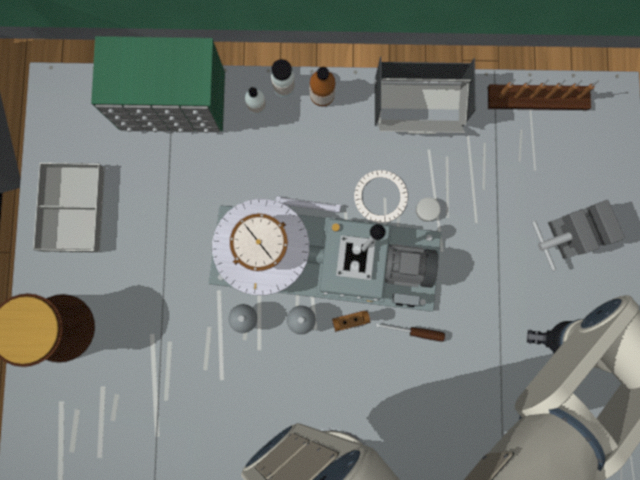

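```bash
python3 - <<'E'
from h import *
k,r=tri(np.array((377.4,231.4)),np.array((265.3,238.7)));print(k,r)
for f in(.28,.31,.345):
    p=lever(f,.25,(537.3,-54.2,np.radians(-6)));print(f,p.round(1),proj('top',p),proj('scene',p))
E
```

```text
[585.33873368 -97.62372115 183.97977857] [0.06366505 0.00330426 0.06371711 0.00216899]
0.28 [577.3 -96.7 189. ] [377.25340711 234.68591531] [265.5460575  234.50909674]
0.31 [581.9 -96.8 187.6] [377.2569618  232.70554096] [265.57984781 236.42478738]
0.345 [587.2 -96.9 185.9] [377.2312532  230.43559653] [265.64641203 238.70343128]
```

```bash
python3 - <<'E'
from rig import *
print(sense()["qvel"].round(3));print(sign_off())
E
```

```text
[-0.005  0.004 -0.003 -0.001  0.002  0.   ]
the job is handed in; nothing more can be done
None
```

I moved the lever from second into third and handed the job in at about 17 s. `sign_off` gives no verdict, so the result rests on my own checks. I pushed with shut fingertips throughout: forward to neutral, right across the gate, then forward. The lever was never gripped, and none of my looks showed it anywhere near fourth.

- **Lever fully home:** the push force rose to about 14 N while the knob stayed still in the scene camera, so it was at the forward stop.
- **Knob position after retreat:** I measured it at (585, -98, 184) mm. The prediction for full home (lever_fore 0.345, lever_across 0.25) is (587, -97, 186), so lever_fore is roughly 0.33 to 0.345. The estimate is good to a couple of millimetres, and the limit is 0.310.
- **Bystanders:** comparing the first and last top pictures by eye, the compass and the loose items all look where they were. I did not measure them.
- **Hand:** it was clear of everything, at rest, with contact force near zero.

One check failed along the way: the top camera mostly couldn't see the knob while the arm was over it, so I used the wrist and scene cameras for those steps.

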